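# Ready the standards cage: seat the vial block, draw the sagging bolt, hold the gate ajar

### The job

A colleague is about to take standards out of the wire cage with both hands. First set the loose aluminium vial block flat and square in the pocket of the grey plastic nest, its tongue in the pocket's notch, and let go of it. Then take the upright knob of the gate's bolt: the bolt has sagged onto the bent-up lip of its keeper, so lift it while you draw it back towards the hinge until it is clear of the keeper, swing the sprung gate ajar towards you, about a hand's width (10 cm) at its free edge, and finish while still gripping the knob and holding the gate there; leave the tape roll, the reagent bottle and the timer where they stand.

Things in the scene. Friction and masses are not known exactly. Their poses are not given: they have to be found in the camera images.
- block_rib (a point): Middle of the lifting rib of the loose aluminium vial block (60 x 84 x 24 mm, x by y by height, 8 blind holes, about 0.3 kg), 42 mm above its underside. The rib stands up from the top's middle: 12 mm thick (x), 52 mm long (y), from 24 to 56 mm above the underside; pinch it across x from above. Axes: the block's, z up; its x starts within 0.5 rad of world +x.
- block_tongue (a point): Middle of the outer face of the block's locating tongue, which sticks out 9 mm from the block's -x side at y = +20 mm: 16 mm wide (y), as high as the block (24 mm). In the block's frame this point is 39 mm to -x, 20 mm to +y of the rib's middle and 30 mm lower.
- nest_floor (a point): Middle of the pocket floor of the fixed grey plastic nest, 5 mm above the desk; same axes as the seated block. Nest 92 (x) x 116 (y) mm, rim 14 mm above the desk. Pocket 64 x 88 mm, 9 mm deep: 2 mm clearance all round the block. Seated, the block's underside is on this floor and the rib's middle is 42 mm straight above this point.
- nest_notch (a point): Notch in the nest's -x wall for the block's tongue: 20 mm wide (y), cut right through the wall down to the pocket floor. This point is its middle at floor height, 39 mm to -x and 20 mm to +y of the pocket's middle.
- cage: Fixed grey wire cage with a rack of tubes in it. Origin on the desk under the middle of its front plane; x to its back, y to the left seen from the robot. 264 mm wide (y), 105 mm deep, 150 mm high. The gate fills the front: hinge line upright at x = 0, y = +117.5 mm, free edge at y = -111 mm, 12 to 144 mm above the desk. The keeper is on the right post, y = -113 to -141 mm.
- bolt_knob (a point): Middle of the bolt's steel knob, on its upright axis: 18 mm across, 34 mm tall, clear all round and above. Bolt sagged: 183 mm above the desk, 33 mm above gate and cage, 22 mm in front of the gate's plane. A 10 mm stem below it joins the level rod (14 mm round) 71 mm lower, which runs along the gate, nose away from the hinge. Axes: the gate's, y along it to the hinge, z up.
- bolt (a joint): Bolt's slide along the gate, m: 0 thrown, grows as it is drawn towards the hinge, stop at 0.050; starts at 0 to 0.005. Sagged, a notch in the rod's underside hangs over the keeper's lip and the slide is blocked at about 0.007; lifted by 0.007 or more it passes over. From 0.029 on the nose is out of the keeper and no lift is needed. Friction 1.5 N.
- bolt_lift (a joint): Bolt's lift in its worn guides, m: 0 sagged (it falls back by its own weight, about 3 N), upper stop at 0.012.
- gate (a joint): Gate's swing, rad: 0 shut, grows as the free edge comes towards the robot, stop at 1.2. 0.44 rad puts the free edge 10 cm out. A spring pulls it shut (0.18 N m when shut, 0.33 N m at 0.44 rad). While the bolt's nose is in the keeper it moves only about 0.02.
- tape_1: Bystander: brown tape roll lying flat, 93 mm across, 48 mm high; origin under its middle.
- reagent_b: Bystander: clear reagent bottle with a blue cap, 58 mm across, 123 mm high; origin under its middle.
- timer: Bystander: pale box timer with a dial, 58 x 62 x 58 mm; origin under its middle.
There are look-alikes about, which are no part of the job. What is shaped like the part that bears block_rib but purple or turquoise is not meant.

How it is judged:
By the outcome, as a careful person would: the job done as asked, in the order asked, and still so for the second after the job is handed in, while the arm keeps its last pose, push and grip.
It also fails if it takes over 58 s, if anything falls off the work surface, if the arm or the gripper's body presses on something with over 40 N, if the wrist force passes 120 N, or if a joint passes its speed limit or range.

### The arm

A 6-joint arm with a two-finger parallel gripper is mounted at the origin on a cart in front of the work surface, level with it; the furniture and walls round the work are solid. World frame = base frame: x ahead of the robot, y to its left, z up, the work surface at z = 0. Lengths are in mm, angles in degrees, forces in N, time in s.
With the tool pointing down it reaches from about 300 to 850 mm from the base axis. Payload 4.2 kg.
Tool frame: the origin (TCP) lies midway between the tips of the shut fingers; the grasp point (between the pads) lies env.hold_point_z behind it (env.hold_point_z is the distance from the TCP to the grasp point, in mm); z points along the fingers, y is the line along which they close (so a half turn about z gives the same grasp; the last joint's range is limited). The gripper opens to 91 mm and grips with 3 to 60 N. Pads are 32 mm wide; open, the fingers measure 118 mm over their backs; the gripper's body (76 mm by 178 mm) begins 60 mm behind the grasp point.
Start: joints at [-71.391, 18.312, 89.639, -0, 72.044, -1.146], TCP at [194.359, -541.173, 213.976] pointing down, gripper open.
Joint ranges: [-177.97, 177.97], [-48.28, 115.42], [12.27, 149.76], [-77.06, 257.06], [2.81, 150.46], [-146.56, 146.56]. Speed limits (degrees/s): [147.25, 147.25, 180, 180, 180, 180].

### API

Orientations are given as [roll, pitch, yaw] about the fixed x, y, z axes, in that order (R = Rz(yaw) Ry(pitch) Rx(roll)).
In Python, from workcell import env, viewer, spotter gives the robot as it stands.
- The arm moves only by the tool apply_moves, never from a script. Its arguments are lists of equal length, an entry for each row: "delta_pos": the shift along the world's x, y, z normalised to -1 to 1, where 1 is 120 mm, a list of three; "rot": the turn, a rotation vector about the world's x, y, z normalised to -1 to 1, where 1 is 1.5 rad, a list of three; "hand": the opening, from 0 (shut) to 1 (fully open). A call has 1 to 10 rows; each row is the pose to reach, as a shift and turn from the pose commanded when the call began; what a row does not reach only later rows make up. A row lasts 1/12 s, in which the tool goes at most 41.7 mm and 7.16 degrees, less where a joint would pass 70% of its speed; a pose out of reach is approached as far as the arm can. A call with a number of a shift or a turn outside -1 to 1 is refused whole. A call with a gripper value outside its range is refused whole. The fingers move at their own pace and stop on an object; "newtons" is the grip in N (left out, the last holds). Time passes only in rows, so rows that repeat a pose let the fingers close. It gives the time, the measured TCP pose, the force, the opening and the grip force at its end, in the units of the state.
- env.state(): the state, without advancing time (a new reading comes with each control period).
- viewer.grab_frame(name): name is "scene" or "top"; returns a dict with "pixels" (400x640x3 uint8, red, green, blue), "camera_matrix" (3x3 intrinsics, pixels), "R" (3x3) and "t" (3): a world point X has camera coordinates R X + t. Camera axes: x right, y down, z forward; pixel columns grow to the right and rows downward; lengths in mm; the calibration is good to about 2 mm. A picture is of the moment at which its call begins. There is no depth.
- env.job_done(): hands the job in; it is judged then, once.
Trained networks look in a picture, given as the dict that the camera call returned (one of the last four; its "shot" number tells which), for a name from the list of things; names that differ only in an ending like _2 or _b are one class to them, and where a whole thing is asked for, a point or a joint stands for the part that bears it (a point fixed in the world has none). Each returns a list of dicts, best first, with "score" (0 to 1); they miss things now and then, are a little off and sometimes report something else, mostly with a low value. They report only what shows in the picture. A call takes as long as a camera call. They do not tell look-alikes from the thing itself.
- spotter.trace(picture, query): "mask" (400x640 bool, what is visible of it) and "box" ([centre column, centre row, width, height] in pixels, round what is visible of it).
- spotter.landmark_of(picture, query): "position" ([column, row] in pixels: a listed point, or the origin of a listed thing).
The state is a dict: "time_s": time; "qpos": joint angles; "qvel": joint speeds; "effort": joint torques, N m; "ee_pos": TCP position; "ee_rot": TCP orientation; "force": force on the tool from outside, world axes, zero at the start; "torque": the same for the moment, N m; "gripper_width": finger opening in mm; "gripper_force": force on a finger pad.
Only numpy, scipy, OpenCV 4.12 (cv2) and the standard library are available. Lean on these libraries where they do the work, as an engineer would, in place of code of your own. Each camera call takes 0.05 s, during which the arm holds its last target. There are 200 camera calls.

## Working session

There is one attempt and no reset: what is moved stays moved. The work goes in short steps, Python scripts to look and compute and a tool call to move; the robot and the scene stay as the last step left them, time stands still between calls to the robot, and variables do not carry over. Pictures are saved under pics/ and viewed, at most 10 in all, crops included, and the job is handed in when it is done.

Besides the shell and the picture viewer there is one more tool, called after "Call:" as a command line: name --argument value ..., lists and objects as JSON in quotes. apply_moves: Moves the arm, as the interface text tells. Its arguments: {"type":"object","properties":{"delta_pos":{"type":"array"},"rot":{"type":"array"},"hand":{"type":"array"},"newtons":{"type":"number"}},"required":["delta_pos","rot","hand"]}

```bash
mkdir -p pics; ls; cat > h.py <<'E'
import numpy as np, cv2
from workcell import env, viewer, spotter
def ray(p,px):
    K=p["camera_matrix"];R=np.array(p["R"]);t=np.array(p["t"])
    d=R.T@np.linalg.solve(K,[px[0],px[1],1.]);return -R.T@t,d
def atz(p,px,z):
    c,d=ray(p,px);return c+d*(z-c[2])/d[2]
def tri(ps,pxs):
    A=np.zeros((3,3));b=np.zeros(3)
    for p,x in zip(ps,pxs):
        c,d=ray(p,x);d=d/np.linalg.norm(d);M=np.eye(3)-np.outer(d,d);A+=M;b+=M@c
    X=np.linalg.solve(A,b);return X
def proj(p,X):
    c=np.array(p["R"])@np.array(X,float)+np.array(p["t"]);q=np.array(p["camera_matrix"])@c;return q[:2]/q[2]
def save(p,n,crop=None,s=1):
    im=p["pixels"][:,:,::-1]
    if crop: im=im[crop[1]:crop[3],crop[0]:crop[2]]
    cv2.imwrite("pics/"+n,cv2.resize(im,None,fx=s,fy=s,interpolation=cv2.INTER_CUBIC))
E
python3 - <<'E'
from h import *
np.set_printoptions(precision=1,suppress=True)
S=viewer.grab_frame("scene");T=viewer.grab_frame("top")
both=np.vstack([S["pixels"],T["pixels"]])[:,:,::-1]
save(S,"s1.png");save(T,"t1.png")
print(env.hold_point_z, env.state())
zs=dict(block_rib=42,block_tongue=12,nest_floor=5,nest_notch=5,bolt_knob=183,cage=0,tape_1=0,reagent_b=0,timer=0)
for q,z in zs.items():
    for n,p in(("S",S),("T",T)):
        for r in spotter.landmark_of(p,q)[:4]:
            print(q,n,round(r["score"],2),np.array(r["position"]),atz(p,r["position"],z))
for p in (S,T): print("cam",ray(p,(320,200))[0])
E
```

```text
pics
18.8 {'time_s': 0.1, 'qpos': array([-71.4,  18.3,  89.7,  -0. ,  72. ,  -1.1]), 'qvel': array([-0.1, -0.1, -0.2, -0.1,  0.1, -0. ]), 'effort': array([  0. , -41.3, -23.3,   0.1,   0. ,  -0. ]), 'ee_pos': array([ 194.2, -540.7,  213.2]), 'ee_rot': array([-179.9,    0. ,   19.8]), 'force': array([-0.3,  0.3,  0.3]), 'torque': array([-0., -0.,  0.]), 'gripper_force': 0.0, 'gripper_width': 91.24065853998071}
block_rib S 0.91 [352.7 197.5] [531.3 -53.   42. ]
block_rib S 0.89 [300.1 272.8] [428.  246.1  42. ]
block_rib S 0.56 [368.5 223.8] [424.8  -1.2  42. ]
block_rib T 0.98 [336.5 228.6] [425.6  -0.9  42. ]
block_rib T 0.9 [358.1 187.7] [543.1 -60.8  42. ]
block_rib T 0.7 [247.3 229.8] [416.7 248.3  42. ]
block_tongue S 0.72 [308.1 299.4] [374.5 270.   12. ]
block_tongue S 0.65 [370.1 244. ] [389.1  30.2  12. ]
block_tongue S 0.62 [361.3 196.9] [ 538.1 -101.5   12. ]
block_tongue T 0.94 [371.7 188.6] [ 546.2 -104.8   12. ]
block_tongue T 0.82 [237.6 242.2] [382.1 278.8  12. ]
block_tongue T 0.76 [325.4 242.3] [387.3  27.9  12. ]
nest_floor S 0.7 [403.  198.7] [ 447.3 -194.2    5. ]
nest_floor S 0.5 [364.8 164.3] [ 652.3 -248.6    5. ]
nest_floor T 0.72 [405.1 219.9] [ 457.4 -203.8    5. ]
nest_notch S 0.8 [411.1 203.8] [ 415.3 -192.4    5. ]
nest_notch T 0.6 [399.9 235.5] [ 411.8 -188.3    5. ]
bolt_knob S 0.54 [304.1 170.1] [585.8  84.6 183. ]
cage S 0.83 [280.9 233.3] [598.7 169.6   0. ]
cage T 0.74 [278.4 169.2] [599.5 169.7   0. ]
tape_1 S 0.74 [208.1 297.4] [552.9 432.1   0. ]
tape_1 S 0.25 [336.4 181.4] [ 657.4 -113.8    0. ]
tape_1 T 0.61 [187.6 181.2] [557.1 434.6   0. ]
reagent_b S 0.91 [337.8 177.9] [ 667.6 -130.8    0. ]
reagent_b S 0.49 [307.9 297.5] [385.4 261.2   0. ]
reagent_b T 0.63 [376.8 151.2] [ 661.4 -121.8    0. ]
timer S 0.73 [367.1 165.3] [ 647.2 -255.4    0. ]
timer T 0.71 [418.7 153.1] [ 658.8 -247.4    0. ]
cam [-44.6 623.  781.3]
cam [ 365.7   92.7 1142.6]
```

View pics/s1.png

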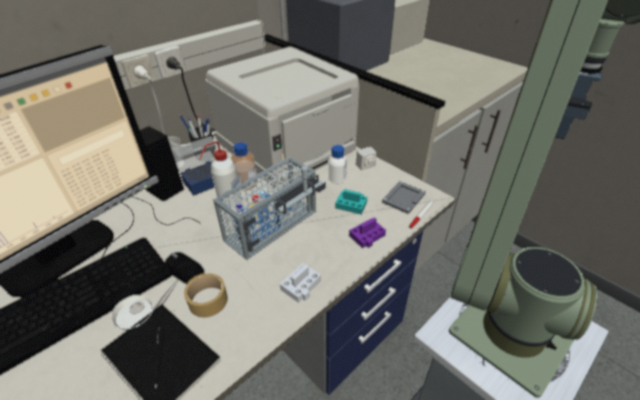

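View pics/t1.png

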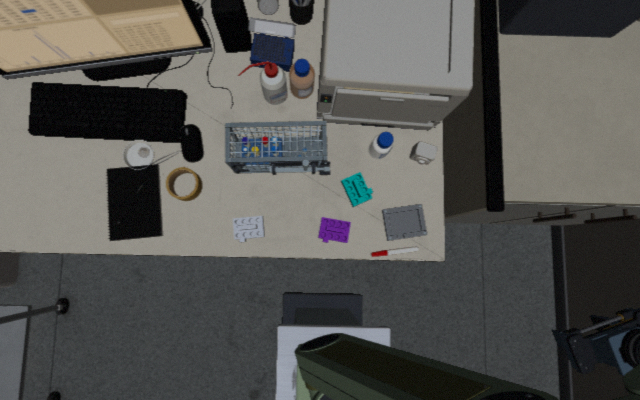

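The scene view (320,230 region) shows three candidates for the block:
- silver: scene (300,273), top (248,229)
- turquoise: scene (351,201)
- purple: scene (367,232)

The silver one is aluminium, so I choose it. The nest is at top (405,221) and the cage at (277,147), with the bolt along its front at top (297,169). Next is a close crop to check.

```bash
python3 - <<'E'
from h import *
np.set_printoptions(precision=1,suppress=True)
S=viewer.grab_frame("scene");T=viewer.grab_frame("top")
def c(p,x,y,w=33):
    return cv2.resize(p["pixels"][y-w:y+w,x-w:x+w,::-1],(264,264),interpolation=cv2.INTER_CUBIC)
im=np.vstack([np.hstack([c(S,300,280),c(S,402,197),c(S,312,180)]),np.hstack([c(T,248,229),c(T,404,221),c(T,315,165)])])
cv2.imwrite("pics/c1.png",im)
for q in ["block_rib","nest_floor","bolt"]:
  for n,p in(("S",S),("T",T)):
    for r in spotter.trace(p,q)[:3]:
        m=r["mask"].astype(np.uint8);print(q,n,round(r["score"],2),np.array(r["box"]),m.sum(), cv2.minAreaRect(cv2.findNonZero(m)) if m.sum() else "")
for q in ["bolt_knob","bolt"]:
  for n,p in(("S",S),("T",T)):
    for r in spotter.landmark_of(p,q)[:3]: print(q,n,round(r["score"],2),np.array(r["position"]))
E
```

```text
block_rib S 0.76 [299.1 285.1  39.9  40.2] 933 ((299.8414611816406, 282.5731506347656), (29.204496383666992, 36.076141357421875), 38.65980911254883)
block_rib S 0.66 [367.4 234.2  36.5  30.1] 699 ((367.0892028808594, 232.81597900390625), (25.6688232421875, 31.826900482177734), 52.43141174316406)
block_rib T 0.77 [336.1 230.8  28.9  20.8] 637 ((334.3500061035156, 231.0500030517578), (29.557065963745117, 24.041629791259766), 8.130102157592773)
block_rib T 0.59 [248.3 230.2  29.   25.7] 667 ((248.827880859375, 228.60658264160156), (23.991971969604492, 30.3294734954834), 84.80557250976562)
block_rib T 0.57 [358.3 188.1  31.8  34.4] 648 ((357.3000183105469, 188.60000610351562), (29.96331024169922, 24.149532318115234), 63.43495178222656)
nest_floor S 0.83 [403.1 197.9  47.3  32. ] 809 ((402.50006103515625, 197.5), (34.43544387817383, 28.174455642700195), 26.56505012512207)
nest_floor T 0.63 [407.  222.9  47.7  39.3] 1290 ((404.4853210449219, 221.90220642089844), (31.893199920654297, 41.2386474609375), 81.46923065185547)
bolt S 0.52 [292.4 191.7  35.1  46.8] 268 ((298.50335693359375, 193.30682373046875), (19.53359603881836, 51.970306396484375), 30.343246459960938)
bolt T 0.86 [301.2 167.3  61.   14.3] 378 ((301.8754577636719, 166.13584899902344), (13.986786842346191, 54.122779846191406), 87.51044464111328)
bolt_knob S 0.68 [304.2 170.8]
bolt_knob T 0.81 [304.5 163.9]Traceback (most recent call last):
  File "<stdin>", line 14, in <module>
ValueError: it knows: block_rib, block_tongue, bolt_knob, cage, nest_floor, nest_notch, reagent, tape, timer
```

View pics/c1.png

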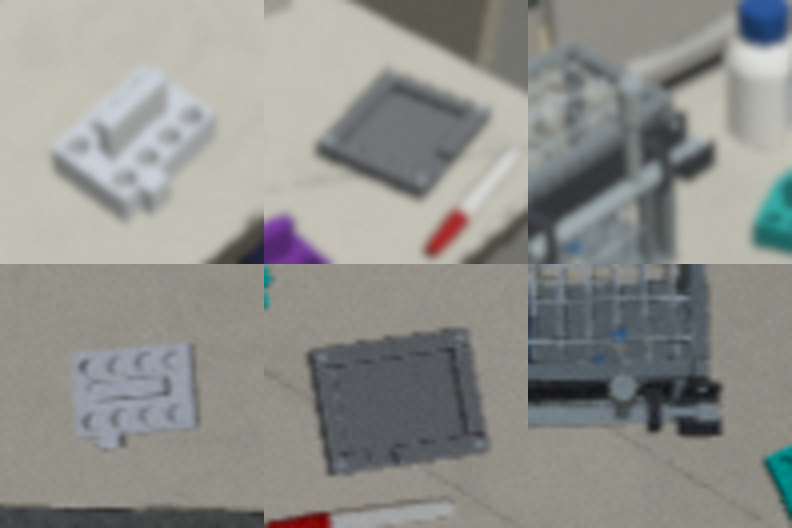

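The crop confirms it: the silver block has its tongue towards -x on the left at top (245,238). The nest is yawed by about +10° with its notch at about top (403,235), and the knob disc is at about top (306,163). Now I'll fit the poses with a silhouette model.

```bash
cat > fit.py <<'E'
from h import *
from scipy.optimize import minimize
def box(x0,x1,y0,y1,z0,z1): return np.array([[x,y,z] for x in(x0,x1) for y in(y0,y1) for z in(z0,z1)],float)
BLOCK=[box(-30,30,-42,42,0,24),box(-39,-30,12,28,0,24),box(-6,6,-26,26,24,56)]
NEST=[box(-46,46,-58,58,0,14)]
U=6
def render(p,parts,pose,roi,z=0):
    x,y,a=pose;c,s=np.cos(a),np.sin(a);Rz=np.array([[c,-s,0],[s,c,0],[0,0,1]])
    m=np.zeros(((roi[3]-roi[1])*U,(roi[2]-roi[0])*U),np.uint8)
    for b in parts:
        X=b@Rz.T+[x,y,z]
        q=np.array([proj(p,v) for v in X]);q=(q+.5-[roi[0],roi[1]])*U-.5
        cv2.fillConvexPoly(m,cv2.convexHull(np.round(q*16).astype(np.int32)),1,shift=4)
    return cv2.resize(m.astype(np.float32),None,fx=1/U,fy=1/U,interpolation=cv2.INTER_AREA)
def fit(views,parts,p0,z=0,blur=.8):
    """views: (picture, roi); model image = blurred two-tone, tones solved by least squares"""
    def cost(v,full=False):
        e=0
        for p,roi in views:
            m=cv2.GaussianBlur(render(p,parts,(v[0],v[1],v[2]/100),roi,z),(0,0),blur).ravel()
            I=p["pixels"][roi[1]:roi[3],roi[0]:roi[2]].reshape(-1,3).astype(float)
            A=np.stack([m,1-m],1);r=I-A@np.linalg.lstsq(A,I,rcond=None)[0]
            e+=(np.minimum(np.abs(r),25)**2).mean()/ I.var(0).mean()
        return e
    v0=np.array([p0[0],p0[1],p0[2]*100]);best=None
    for d in(-8,0,8):
        r=minimize(cost,v0+[0,0,d],method="Nelder-Mead",options=dict(initial_simplex=v0+[0,0,d]+np.array([[0,0,0],[6,0,0],[0,6,0],[0,0,6]]),xatol=.05,fatol=1e-5))
        if best is None or r.fun<best.fun:best=r
    return best.x[0],best.x[1],np.degrees(best.x[2]/100),best.fun
E
python3 - <<'E'
from fit import *
np.set_printoptions(precision=1,suppress=True)
S=viewer.grab_frame("scene");T=viewer.grab_frame("top")
br=(S,(272,255,328,302)),(T,(228,210,270,246));nr=(S,(376,178,428,216)),(T,(378,200,430,244))
for n,P,v,p0 in(("block",BLOCK,br,(420,247,.0)),("nest",NEST,nr,(452,-200,.15))):
    print(n,"both",*np.round(fit(v,P,p0),2)," S",*np.round(fit(v[:1],P,p0),2)," T",*np.round(fit(v[1:],P,p0),2))
ks=spotter.landmark_of(S,"bolt_knob")[0]["position"];kt=spotter.landmark_of(T,"bolt_knob")[0]["position"]
print("knob",ks,kt,tri([S,T],[ks,kt]),atz(S,ks,183),atz(T,kt,183),atz(T,(306,162.7),183))
cs=spotter.landmark_of(S,"cage")[0]["position"];print(tri([S,T],[cs,spotter.landmark_of(T,"cage")[0]["position"]]))
# big top-view cage crop
save(T,"cage.png",(218,110,338,182),6.6)
E
```

```text
block both 425.25 252.87 6.74 1.0  S 413.83 255.03 -1.62 0.47  T 426.36 253.4 6.37 0.49
nest both 451.18 -199.4 9.74 0.12  S 450.55 -200.08 9.96 0.05  T 451.52 -198.94 9.63 0.06
knob [304.5, 172.9] [307.2, 165.8] [575.4  88.3 180.7] [575.9  92.1 183. ] [572.4  86.1 183. ] [580.2  89.3 183. ]
[595.5 167.2  10. ]
```

View pics/cage.png

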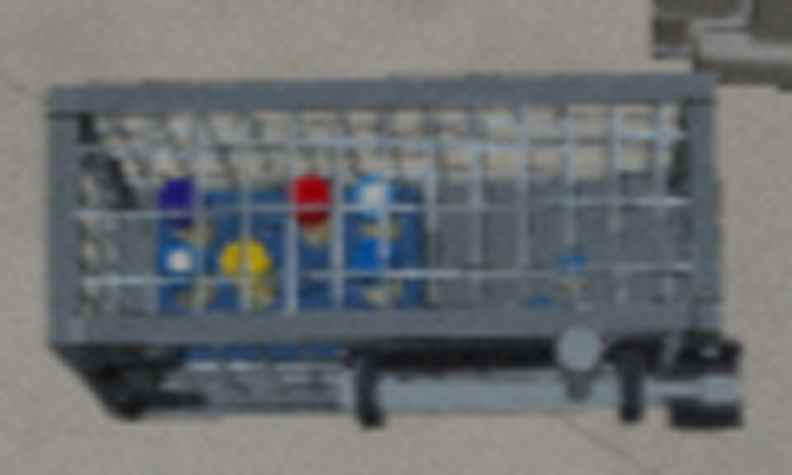

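The crop shows the knob disc at crop (578,350), which is top px (305.1,162.5) with its top face at z=200. The cage front bar runs from (50,333) to (718,325), so the cage yaw is about +1°. The block fit is poor because of low contrast, so I'll redo it on colour difference.

```bash
python3 - <<'E'
from fit import *
np.set_printoptions(precision=1,suppress=True)
S=viewer.grab_frame("scene");T=viewer.grab_frame("top")
def ch(p):
    q=dict(p);f=p["pixels"].astype(float);d=(f[:,:,2]-f[:,:,0])/(f.sum(2)+30)*300
    q["pixels"]=np.repeat(d[:,:,None],3,2);return q
br=(ch(S),(276,258,324,302)),(ch(T),(230,212,268,244))
for p0 in((420,247,.0),(418,247,.1)):
    print("block both",*np.round(fit(br,BLOCK,p0),2)," S",*np.round(fit(br[:1],BLOCK,p0),2)," T",*np.round(fit(br[1:],BLOCK,p0),2))
g=lambda x,y:atz(T,(218+x/6.6-.5,110+y/6.6-.5),150)
for a,b in(((50,333),(718,325)),((80,322),(690,308)),((50,88),(715,75)),((50,345),(718,340))):
    A,B=g(*a),g(*b);d=A-B;print("edge",A,B,np.degrees(np.arctan2(-d[0],d[1])),np.linalg.norm(d))
print("knob top",atz(T,(305.1,162.5),200))
save(S,"knobS.png",(280,150,345,215),8)
E
```

```text
block both 426.11 249.37 6.56 0.12  S 427.33 247.22 6.12 0.06  T 425.54 250.29 6.42 0.03
block both 426.08 249.37 6.53 0.11  S 427.28 247.85 6.12 0.06  T 425.55 250.32 6.43 0.03
edge [589.5 297.2 150. ] [599.3  37.  150. ] 2.149390180512267 260.3017815674479
edge [594.2 285.7 150. ] [605.8  48.1 150. ] 2.7980274064038944 237.89075724139698
edge [687.9 301.8 150. ] [700.2  39.9 150. ] 2.700979557362433 262.1831804292089
edge [584.8 296.9 150. ] [593.3  37.  150. ] 1.881063831041806 260.13336020587695
knob top [576.8  91.6 200. ]
```

View pics/knobS.png

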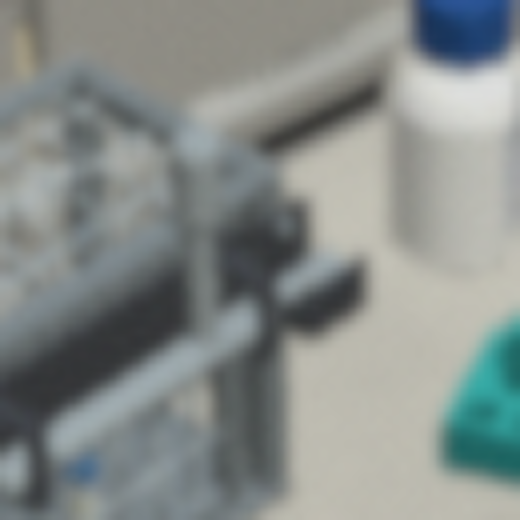

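Block: (426, 249, 6.5°). Nest: (451.2, -199.4, 9.7°). Knob: about (577, 91). All match the stated heights, sizes and reach. Starting the approach to the block.

Call:
apply_moves --delta_pos '[[0.276,0.94,0],[0.276,0.94,0],[0.276,0.94,0]]' --rot '[[0,0,0.223],[0,0,0.223],[0,0,0.223]]' --hand '[1,1,1]'

```text
time_s: 2.15
ee_pos: [227.5, -426.2, 213.5]
ee_rot: [-179.9, -0.1, 39.2]
force: [0.1, 0.5, 1.3]
gripper_width: 91.2
gripper_force: 0.0
```

Call:
apply_moves --delta_pos '[[0.276,0.94,0],[0.276,0.94,0],[0.276,0.94,0]]' --rot '[[0,0,0.223],[0,0,0.223],[0,0,0.223]]' --hand '[1,1,1]'

```text
time_s: 2.4
ee_pos: [260.6, -313.0, 214.0]
ee_rot: [-180.0, -0.0, 58.4]
force: [0.4, 0.5, 0.2]
gripper_width: 91.0
gripper_force: 0.0
```

Call:
apply_moves --delta_pos '[[0.276,0.94,0],[0.276,0.94,0],[0.276,0.94,0]]' --rot '[[0,0,0.223],[0,0,0.223],[0,0,0.223]]' --hand '[1,1,1]'

```text
time_s: 2.65
ee_pos: [293.6, -200.4, 214.1]
ee_rot: [180.0, -0.0, 77.6]
force: [-0.2, 0.0, -0.6]
gripper_width: 90.8
gripper_force: 0.0
```

Call:
apply_moves --delta_pos '[[0.276,0.94,0],[0.276,0.94,0],[0.276,0.94,0]]' --rot '[[0,0,0.223],[0,0,0.223],[0,0,0.223]]' --hand '[1,1,1]'

```text
time_s: 2.9
ee_pos: [326.9, -87.6, 214.3]
ee_rot: [179.9, -0.0, 96.7]
force: [0.2, 0.4, -0.3]
gripper_width: 90.7
gripper_force: 0.0
```

Call:
apply_moves --delta_pos '[[0.276,0.94,0],[0.276,0.94,0],[0.276,0.94,0]]' --rot '[[0,0,0],[0,0,0],[0,0,0]]' --hand '[1,1,1]'

```text
time_s: 3.15
ee_pos: [360.2, 25.4, 214.4]
ee_rot: [179.9, -0.0, 96.5]
force: [0.8, -0.9, -0.2]
gripper_width: 91.4
gripper_force: 0.0
```

Call:
apply_moves --delta_pos '[[0.276,0.94,0],[0.276,0.94,0],[0.276,0.94,0]]' --rot '[[0,0,0],[0,0,0],[0,0,0]]' --hand '[1,1,1]'

```text
time_s: 3.4
ee_pos: [393.4, 138.5, 214.3]
ee_rot: [179.9, -0.0, 96.5]
force: [0.3, 0.4, -0.1]
gripper_width: 91.3
gripper_force: 0.0
```

Call:
apply_moves --delta_pos '[[0.276,0.94,0],[0.276,0.94,0],[0.276,0.94,0],[0.276,0.94,0]]' --rot '[[0,0,0],[0,0,0],[0,0,0],[0,0,0]]' --hand '[1,1,1,1]'

```text
time_s: 3.73
ee_pos: [428.1, 254.0, 213.8]
ee_rot: [179.9, -0.2, 96.7]
force: [0.3, -0.7, -1.4]
gripper_width: 91.2
gripper_force: 0.0
```

Call:
apply_moves --delta_pos '[[0,0.005,-0.95],[0,0.005,-0.95],[0,0.005,-0.95],[0,0.005,-0.95]]' --rot '[[0,0,0],[0,0,0],[0,0,0],[0,0,0]]' --hand '[1,1,1,1]'

```text
time_s: 4.07
ee_pos: [421.8, 246.2, 94.7]
ee_rot: [-179.3, 0.3, 96.4]
force: [-0.7, 0.1, -0.0]
gripper_width: 91.0
gripper_force: 0.0
```

Call:
apply_moves --delta_pos '[[0,0,-0.3],[0,0,-0.6],[0,0,-0.6]]' --rot '[[0,0,0],[0,0,0],[0,0,0]]' --hand '[1,1,1]'

```text
time_s: 4.32
ee_pos: [423.3, 246.9, 24.7]
ee_rot: [-179.5, 0.2, 96.4]
force: [-0.9, -0.0, 0.0]
gripper_width: 90.8
gripper_force: 0.0
```

Call:
apply_moves --delta_pos '[[0,0,0],[0,0,0],[0,0,0],[0,0,0],[0,0,0],[0,0,0],[0,0,0],[0,0,0],[0,0,0],[0,0,0]]' --rot '[[0,0,0],[0,0,0],[0,0,0],[0,0,0],[0,0,0],[0,0,0],[0,0,0],[0,0,0],[0,0,0],[0,0,0]]' --hand '[0,0,0,0,0,0,0,0,0,0]' --newtons 35

```text
time_s: 5.15
ee_pos: [426.2, 249.0, 27.9]
ee_rot: [-180.0, 0.0, 96.4]
force: [-0.2, -0.5, -0.6]
gripper_width: 27.8
gripper_force: 0.0
```

Call:
apply_moves --delta_pos '[[0,0,0],[0,0,0],[0,0,0],[0,0,0],[0,0,0]]' --rot '[[0,0,0],[0,0,0],[0,0,0],[0,0,0],[0,0,0]]' --hand '[0,0,0,0,0]'

```text
time_s: 5.57
ee_pos: [425.5, 248.8, 27.8]
ee_rot: [-179.9, 0.0, 96.4]
force: [-2.0, 0.0, 0.4]
gripper_width: 11.7
gripper_force: 35.0
```

Call:
apply_moves --delta_pos '[[0,0,0.1],[0,0,0.3],[0,0,0.5],[0,0,0.5]]' --rot '[[0,0,0],[0,0,0],[0,0,0],[0,0,0]]' --hand '[0,0,0,0]'

```text
time_s: 5.9
ee_pos: [429.1, 250.5, 91.4]
ee_rot: [179.5, -0.2, 96.4]
force: [1.2, -0.3, -2.7]
gripper_width: 12.0
gripper_force: 35.0
```

Call:
apply_moves --delta_pos '[[0.01,-0.1,0.3],[0.052,-0.4,0.5],[0.052,-0.8,0.5],[0.052,-0.933,0.5],[0.052,-0.933,0.5]]' --rot '[[0,0,0.02],[0,0,0.038],[0,0,0.038],[0,0,0.038],[0,0,0.038]]' --hand '[0,0,0,0,0]'

```text
time_s: 6.32
ee_pos: [431.3, 133.0, 146.9]
ee_rot: [-179.9, 0.2, 99.5]
force: [-0.3, -0.5, -3.4]
gripper_width: 11.8
gripper_force: 35.0
```

Call:
apply_moves --delta_pos '[[0.052,-0.333,0],[0.052,-0.633,0],[0.052,-0.933,0],[0.052,-0.933,0]]' --rot '[[0,0,0],[0,0,0],[0,0,0],[0,0,0]]' --hand '[0,0,0,0]'

```text
time_s: 6.65
ee_pos: [438.0, 20.2, 146.6]
ee_rot: [-179.9, 0.2, 99.4]
force: [0.8, 0.5, -3.8]
gripper_width: 11.8
gripper_force: 35.0
```

Call:
apply_moves --delta_pos '[[0.052,-0.333,0],[0.052,-0.633,0],[0.052,-0.933,0],[0.052,-0.933,0]]' --rot '[[0,0,0],[0,0,0],[0,0,0],[0,0,0]]' --hand '[0,0,0,0]'

```text
time_s: 6.98
ee_pos: [445.2, -91.6, 146.9]
ee_rot: [-180.0, 0.2, 99.4]
force: [0.1, 0.7, -3.9]
gripper_width: 11.8
gripper_force: 35.0
```

Call:
apply_moves --delta_pos '[[0.052,-0.333,0],[0.052,-0.633,0],[0.052,-0.933,0],[0.052,-0.933,0]]' --rot '[[0,0,0],[0,0,0],[0,0,0],[0,0,0]]' --hand '[0,0,0,0]'

```text
time_s: 7.32
ee_pos: [452.1, -203.7, 146.9]
ee_rot: [180.0, 0.2, 99.5]
force: [0.2, 0.3, -4.2]
gripper_width: 12.0
gripper_force: 35.0
```

Call:
apply_moves --delta_pos '[[0,0,-0.3],[0,0,-0.6],[0,0,-0.6],[0,0,-0.6],[0,0,-0.6]]' --rot '[[0,0,0],[0,0,0],[0,0,0],[0,0,0],[0,0,0]]' --hand '[0,0,0,0,0]'

```text
time_s: 7.73
ee_pos: [452.3, -198.6, 76.8]
ee_rot: [179.9, 0.0, 99.7]
force: [0.8, -0.4, -3.1]
gripper_width: 11.8
gripper_force: 35.0
```

```bash
python3 - <<'E'
from fit import *
np.set_printoptions(precision=1,suppress=True)
S=viewer.grab_frame("scene");T=viewer.grab_frame("top");s=env.state();print(s["ee_pos"],s["ee_rot"],s["gripper_width"],s["gripper_force"])
def c(p,x,y,w=35):
    return cv2.resize(p["pixels"][y-w:y+w,x-w:x+w,::-1],(390,390),interpolation=cv2.INTER_CUBIC)
cv2.imwrite("pics/n1.png",np.hstack([c(S,398,190),c(T,404,221)]))
for q in("block_rib","block_tongue"):
  for p in(S,T):print(q,[(round(r["score"],2),np.round(r["position"],1)) for r in spotter.landmark_of(p,q)])
E
```

```text
[ 452.9 -199.1   77.8] [179.8   0.1  99.7] 11.783256451944458 34.99917268753052
block_rib [(0.77, array([348.6, 195. ])), (0.68, array([405.3, 175.4])), (0.65, array([369.9, 228.1]))]
block_rib [(0.93, array([355.3, 187.3])), (0.87, array([336.3, 230.7])), (0.79, array([411.6, 220.9]))]
block_tongue [(0.91, array([363.1, 197.8])), (0.75, array([415.1, 193.6])), (0.68, array([371.9, 245.2]))]
block_tongue [(0.86, array([373.6, 189.7])), (0.8, array([401.1, 234.1])), (0.57, array([326.8, 238.6]))]
```

View pics/n1.png

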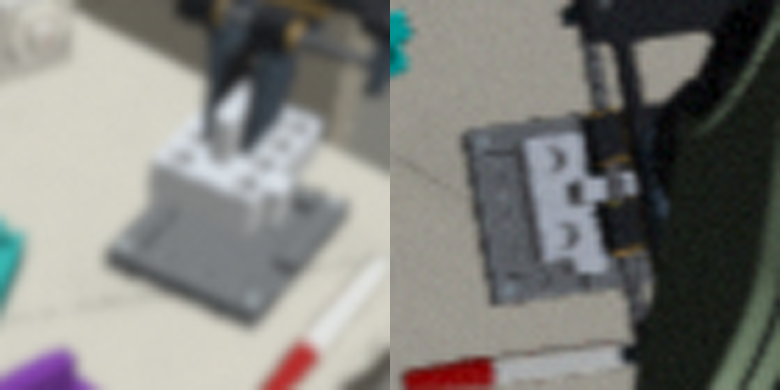

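The block hangs about 45 mm over the nest, tongue towards the notch. It shows at top crop (526..610, 135..270), partly hidden by the fingers. I'll fit its held pose using only visible pixels.

```bash
cat > held.py <<'E'
from fit import *
def feat(p):
    f=p["pixels"].astype(float);s=f.mean(2);d=(f[:,:,2]-f[:,:,0])/(s+10)
    L=np.clip((s-118)/40,0,1)*np.clip((d+.04)/.08,0,1)
    ok=cv2.erode((s>60).astype(np.uint8),np.ones((5,5)))>0
    return L,ok
def fitheld(views,z,p0,blur=.7,fixed=None):
    F=[(p,roi,*feat(p)) for p,roi in views]
    def cost(v):
        e=0
        for p,roi,L,ok in F:
            m=cv2.GaussianBlur(render(p,BLOCK,(v[0],v[1],v[2]/100),roi,z),(0,0),blur)
            sl=np.s_[roi[1]:roi[3],roi[0]:roi[2]];w=ok[sl];e+=(np.abs(L[sl]-m)[w]).sum()
        return e
    v0=np.array([p0[0],p0[1],p0[2]*100]);best=None
    for d in(-4,0,4):
        r=minimize(cost,v0,method="Nelder-Mead",options=dict(initial_simplex=v0+[0,0,d]+np.array([[0,0,0],[5,0,0],[0,5,0],[0,0,5]]),xatol=.05,fatol=1e-3))
        if best is None or r.fun<best.fun:best=r
    return np.round([best.x[0],best.x[1],np.degrees(best.x[2]/100),best.fun],2)
E
python3 - <<'E'
from held import *
S=viewer.grab_frame("scene");T=viewer.grab_frame("top")
v=[(S,(388,178,426,206)),(T,(384,203,414,242))]
for p,roi in v:
    L,ok=feat(p);n="S" if p is S else "T"
for z in(48,50):
    print(z,"both",fitheld(v,z,(452,-199,.17)),"S",fitheld(v[:1],z,(452,-199,.17)),"T",fitheld(v[1:],z,(452,-199,.17)))
out=[]
for p,roi in v:
    sl=np.s_[roi[1]:roi[3],roi[0]:roi[2]];L,ok=feat(p)
    r=render(p,BLOCK,(452,-199,.17),roi,49.5)
    a=np.hstack([p["pixels"][sl][:,:,::-1],np.repeat((L[sl]*255)[:,:,None],3,2),np.repeat((ok[sl]*255)[:,:,None],3,2),np.repeat((r*255)[:,:,None],3,2)])
    out.append(cv2.resize(a.astype(np.uint8),(780,290),interpolation=0))
cv2.imwrite("pics/f1.png",np.vstack(out))
E
```

```text
48 both [ 456.2  -205.76   12.6   230.93] S [ 462.59 -220.32   11.36  145.23] T [ 454.64 -205.43   10.19   52.69]
50 both [ 455.85 -205.19   12.49  226.39] S [ 461.24 -218.18   11.29  145.45] T [ 454.59 -204.94   10.28   52.93]
```

View pics/f1.png

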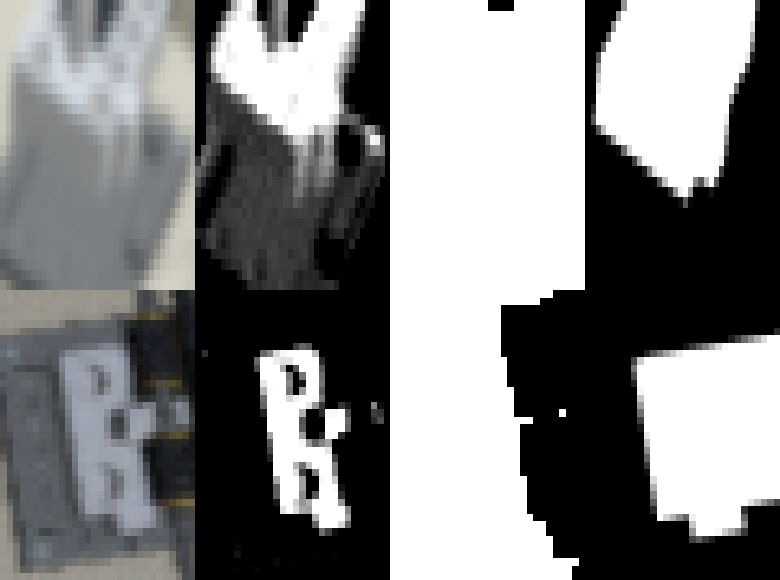

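```bash
cat > held2.py <<'E'
from fit import *
from scipy.optimize import minimize
TOP=[box(-30,30,-42,42,23.9,24),box(-39,-30,12,28,23.9,24)]
RIB=[box(-9,9,-29,29,24,56)]
HOL=[box(x-6,x+6,y-6,y+6,23.9,24) for x in(-19,19) for y in(-30,-10,10,30)]
def fitheld(views,z,p0,blur=.7):
    F=[]
    for p,roi in views:
        sl=np.s_[roi[1]:roi[3],roi[0]:roi[2]];f=p["pixels"][sl].astype(float);s=f.mean(2)
        m0=render(p,TOP,p0,roi,z)
        ok=cv2.erode((s>55).astype(np.uint8),np.ones((3,3)),borderValue=1)>0
        rb=render(p,RIB,p0,roi,z);ok&=cv2.dilate(rb,np.ones((3,3)))==0
        hi=np.percentile(s[(m0>.99)&ok],70);lo=np.median(s[(cv2.dilate(m0,np.ones((7,7)))>0)&(m0<.01)&ok&(s<hi-25)])
        L=np.clip((s-lo)/(hi-lo),0,1)
        warm=(f[:,:,0]-f[:,:,2])>4; ok&=~cv2.dilate(warm.astype(np.uint8),np.ones((3,3))).astype(bool)
        hl=render(p,HOL,p0,roi,z);ok&=hl==0
        F.append((p,roi,L,ok));print("tones",round(hi),round(lo),ok.mean().round(2))
    def cost(v):
        e=0
        for p,roi,L,ok in F:
            m=cv2.GaussianBlur(render(p,TOP,(v[0],v[1],v[2]/100),roi,z),(0,0),blur)
            e+=(((L-m)**2)[ok]).sum()
        return e
    v0=np.array([p0[0],p0[1],p0[2]*100]);best=None
    for d in(-4,0,4):
        r=minimize(cost,v0,method="Nelder-Mead",options=dict(initial_simplex=v0+[0,0,d]+np.array([[0,0,0],[4,0,0],[0,4,0],[0,0,4]]),xatol=.05,fatol=1e-3))
        if best is None or r.fun<best.fun:best=r
    return np.round([best.x[0],best.x[1],np.degrees(best.x[2]/100),best.fun],2)
E
python3 - <<'E'
from held2 import *
S=viewer.grab_frame("scene");T=viewer.grab_frame("top");s=env.state();print(s["ee_pos"])
v=[(S,(388,178,426,206)),(T,(384,203,414,242))];p0=(452,-200,.17)
print("both",fitheld(v,49.8,p0));print("S",fitheld(v[:1],49.8,p0));print("T",fitheld(v[1:],49.8,p0))
for nm,z in(("block_tongue",12),):
    a=min(spotter.landmark_of(S,nm),key=lambda r:abs(r["position"][0]-415));b=min(spotter.landmark_of(T,nm),key=lambda r:abs(r["position"][0]-401))
    c,sn=np.cos(.17),np.sin(.17);off=np.array([-39*c-20*sn,-39*sn+20*c])
    for p,r in((S,a),(T,b)): print("tongue->centre",atz(p,r["position"],49.8+12)[:2]-off)
    for nm2 in("block_rib",):
        for p,col in((S,405),(T,411)):
            r=min(spotter.landmark_of(p,nm2),key=lambda r:abs(r["position"][0]-col));print("rib",r["position"],atz(p,r["position"],91.8))
E
```

```text
[ 451.28767573 -198.87468122   76.32575669]
tones 203 140 0.57
tones 164 91 0.42
both [ 451.37 -198.73    8.95    8.54]
tones 203 140 0.57
S [ 448.87 -197.95    8.71    2.25]
tones 164 91 0.42
T [ 452.5  -198.43    9.41    3.16]
tongue->centre [ 438.7508335  -201.96431022]
tongue->centre [ 445.43373716 -196.43845913]
rib [408.2, 173.1] [ 453.82060498 -209.67047389   91.8       ]
rib [412.1, 220.5] [ 449.22644518 -200.03326731   91.8       ]
```

Call:
apply_moves --delta_pos '[[0,-0.006,-0.14],[0,-0.006,-0.27],[0,-0.006,-0.27],[0,-0.006,-0.27]]' --rot '[[0,0,0.003],[0,0,0.003],[0,0,0.003],[0,0,0.003]]' --hand '[0,0,0,0]'

```text
time_s: 8.77
ee_pos: [450.7, -199.4, 43.2]
ee_rot: [-179.9, -0.1, 99.9]
force: [0.1, -0.1, -4.2]
gripper_width: 12.0
gripper_force: 35.0
```

Call:
apply_moves --delta_pos '[[0,0,-0.02],[0,0,-0.04],[0,0,-0.04]]' --rot '[[0,0,0],[0,0,0],[0,0,0]]' --hand '[0,0,0]'

```text
time_s: 9.02
ee_pos: [451.3, -199.5, 39.0]
ee_rot: [180.0, 0.0, 99.9]
force: [0.8, 0.5, -3.4]
gripper_width: 11.7
gripper_force: 35.0
```

Call:
apply_moves --delta_pos '[[0,0,-0.02],[0,0,-0.03],[0,0,-0.03],[0,0,-0.03]]' --rot '[[0,0,0],[0,0,0],[0,0,0],[0,0,0]]' --hand '[0,0,0,0]'

```text
time_s: 9.35
ee_pos: [451.1, -199.5, 35.2]
ee_rot: [180.0, -0.0, 99.9]
force: [-0.6, 0.4, -3.4]
gripper_width: 11.7
gripper_force: 35.0
```

Call:
apply_moves --delta_pos '[[0,0,-0.01],[0,0,-0.02],[0,0,-0.02],[0,0,-0.02]]' --rot '[[0,0,0],[0,0,0],[0,0,0],[0,0,0]]' --hand '[0,0,0,0]'

```text
time_s: 9.68
ee_pos: [451.3, -199.6, 32.8]
ee_rot: [180.0, 0.0, 99.9]
force: [0.6, 1.2, -2.3]
gripper_width: 11.7
gripper_force: 35.0
```

Call:
apply_moves --delta_pos '[[0,0,-0.006],[0,0,-0.01],[0,0,-0.01]]' --rot '[[0,0,0],[0,0,0],[0,0,0]]' --hand '[0,0,0]'

```text
time_s: 9.93
ee_pos: [451.4, -199.6, 32.8]
ee_rot: [180.0, 0.0, 99.9]
force: [-1.8, 0.6, 7.9]
gripper_width: 11.6
gripper_force: 35.0
```

Call:
apply_moves --delta_pos '[[0,0,0],[0,0,0],[0,0,0],[0,0,0],[0,0,0]]' --rot '[[0,0,0],[0,0,0],[0,0,0],[0,0,0],[0,0,0]]' --hand '[0.4,0.4,0.4,0.4,0.4]'

```text
time_s: 10.35
ee_pos: [451.2, -199.5, 31.5]
ee_rot: [180.0, 0.0, 99.9]
force: [0.4, 0.4, 0.4]
gripper_width: 36.2
gripper_force: 0.0
```

Call:
apply_moves --delta_pos '[[0,0,0.2],[0,0,0.5],[0,0,0.8],[0,0,1],[0,0,1]]' --rot '[[0,0,0],[0,0,0],[0,0,0],[0,0,0],[0,0,0]]' --hand '[0.4,0.4,0.4,0.4,0.4]'

```text
time_s: 10.77
ee_pos: [454.4, -201.0, 156.8]
ee_rot: [179.5, 0.4, 99.9]
force: [0.6, -0.2, -0.5]
gripper_width: 36.5
gripper_force: 0.0
```

Call:
apply_moves --delta_pos '[[0,0.3,0.3],[0,0.6,0.6],[0,0.9,0.7],[0,1,0.7],[0,1,0.7]]' --rot '[[0,0,0],[0,0,0],[0,0,0],[0,0,0],[0,0,0]]' --hand '[0.4,0.4,0.4,0.4,0.4]'

```text
time_s: 11.18
ee_pos: [451.6, -76.2, 236.9]
ee_rot: [179.8, -0.0, 100.2]
force: [-0.7, 0.9, 0.1]
gripper_width: 36.4
gripper_force: 0.0
```

```bash
python3 - <<'E'
from fit import *
np.set_printoptions(precision=1,suppress=True)
S=viewer.grab_frame("scene");T=viewer.grab_frame("top");s=env.state();print(s["ee_pos"],s["ee_rot"])
def c(p,x,y,w=30):
    return cv2.resize(p["pixels"][y-w:y+w,x-w:x+w,::-1],(390,390),interpolation=cv2.INTER_CUBIC)
cv2.imwrite("pics/n2.png",np.hstack([c(S,402,195),c(T,404,221)]))
E
```

```text
[450.9 -79.  235. ] [-180.     0.   100.1]
```

View pics/n2.png

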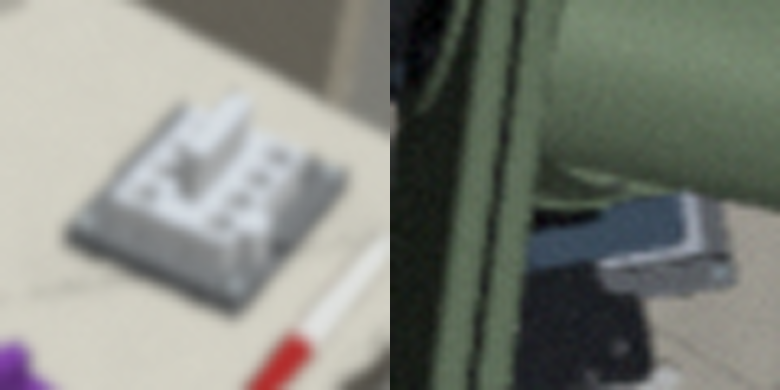

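The block sits flat inside the nest rim, tongue in the notch (left crop, about (265,235)), and floor contact came at the expected height. Now the knob: one re-check with both views before the approach.

```bash
python3 - <<'E'
from fit import *
np.set_printoptions(precision=1,suppress=True)
S=viewer.grab_frame("scene");T=viewer.grab_frame("top")
X=(577,91.5)
for z in(166,183,200): print(z,"S",proj(S,(*X,z)),"T",proj(T,(*X,z)))
out=[]
for p,cx,cy in((S,304,171),(T,305,163)):
    w=16;im=cv2.resize(p["pixels"][cy-w:cy+w,cx-w:cx+w,::-1],(384,384),interpolation=cv2.INTER_CUBIC)
    for z in(166,200):
        q=np.array([(proj(p,(X[0]+9*np.cos(a),X[1]+9*np.sin(a),z))+.5-[cx-w,cy-w])*12 for a in np.linspace(0,6.28,40)]).astype(np.int32)
        cv2.polylines(im,[q],True,(0,0,255),1)
    out.append(im)
cv2.imwrite("pics/k2.png",np.hstack(out))
E
```

```text
166 S [304.6 177.9] T [305.  165.4]
183 S [304.4 172.6] T [305.1 163.9]
200 S [304.2 167.2] T [305.1 162.4]
```

View pics/k2.png

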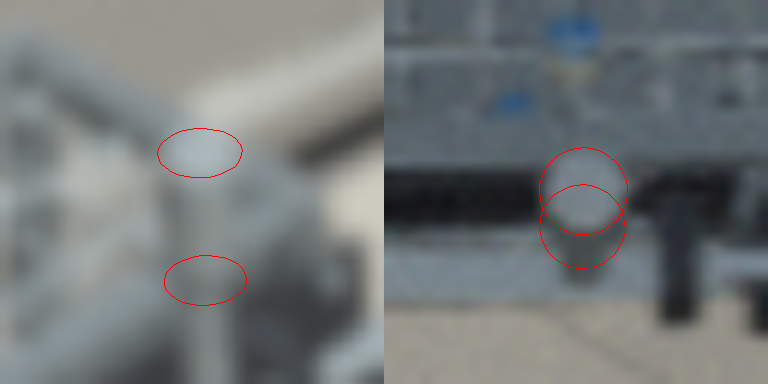

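The overlay matches the knob in both views, at scene (304,167) and top (305,162), so the knob is at (577, 91.5). Approaching it.

Call:
apply_moves --delta_pos '[[0.525,0.712,0],[0.525,0.712,0],[0.525,0.712,0]]' --rot '[[0,0,-0.045],[0,0,-0.045],[0,0,-0.045]]' --hand '[0.7,0.7,0.7]'

```text
time_s: 11.63
ee_pos: [516.0, 6.9, 234.4]
ee_rot: [-180.0, -0.1, 96.0]
force: [0.3, -1.1, 0.2]
gripper_width: 53.6
gripper_force: 0.0
```

Call:
apply_moves --delta_pos '[[0.3,0.4,0],[0.525,0.712,0],[0.525,0.712,0],[0.525,0.712,0],[0.525,0.712,0],[0.525,0.712,0]]' --rot '[[0,0,-0.045],[0,0,-0.045],[0,0,-0.045],[0,0,-0.045],[0,0,-0.045],[0,0,-0.045]]' --hand '[0.7,0.7,0.7,0.7,0.7,0.7]'

```text
time_s: 12.13
ee_pos: [576.6, 89.9, 234.4]
ee_rot: [-179.9, 0.1, 92.1]
force: [-0.4, -0.4, -0.8]
gripper_width: 63.5
gripper_force: 0.0
```

Call:
apply_moves --delta_pos '[[0,0.012,-0.25],[0,0.012,-0.5],[0,0.012,-0.575],[0,0.012,-0.575],[0,0.012,-0.575]]' --rot '[[0,0,0],[0,0,0],[0,0,0],[0,0,0],[0,0,0]]' --hand '[0.7,0.7,0.7,0.7,0.7]'

```text
time_s: 12.55
ee_pos: [577.2, 91.8, 167.2]
ee_rot: [180.0, 0.0, 92.1]
force: [0.2, 0.0, 0.4]
gripper_width: 63.7
gripper_force: 0.0
```

Call:
apply_moves --delta_pos '[[0,0,0],[0,0,0],[0,0,0],[0,0,0],[0,0,0],[0,0,0],[0,0,0],[0,0,0],[0,0,0],[0,0,0]]' --rot '[[0,0,0],[0,0,0],[0,0,0],[0,0,0],[0,0,0],[0,0,0],[0,0,0],[0,0,0],[0,0,0],[0,0,0]]' --hand '[0,0,0,0,0,0,0,0,0,0]' --newtons 40

```text
time_s: 13.38
ee_pos: [577.4, 92.9, 166.7]
ee_rot: [180.0, -0.0, 92.2]
force: [0.6, 0.2, 0.3]
gripper_width: 17.2
gripper_force: 40.0
```

Call:
apply_moves --delta_pos '[[0,0,0.03],[0,0,0.06],[0,0,0.078],[0,0,0.078],[0,0,0.078]]' --rot '[[0,0,0],[0,0,0],[0,0,0],[0,0,0],[0,0,0]]' --hand '[0,0,0,0,0]'

```text
time_s: 13.8
ee_pos: [577.2, 92.9, 176.0]
ee_rot: [180.0, -0.0, 92.2]
force: [0.8, 1.8, -2.5]
gripper_width: 17.2
gripper_force: 40.0
```

Call:
apply_moves --delta_pos '[[-0.002,0.05,0],[-0.004,0.1,0],[-0.006,0.15,0],[-0.006,0.15,0]]' --rot '[[0,0,0],[0,0,0],[0,0,0],[0,0,0]]' --hand '[0,0,0,0]'

```text
time_s: 14.13
ee_pos: [576.3, 112.3, 175.8]
ee_rot: [-180.0, -0.1, 92.3]
force: [0.1, 1.2, -4.1]
gripper_width: 17.3
gripper_force: 40.0
```

Call:
apply_moves --delta_pos '[[-0.003,0.07,0],[-0.006,0.14,0],[-0.008,0.2,0],[-0.008,0.2,0],[-0.008,0.2,0]]' --rot '[[0,0,0],[0,0,0],[0,0,0],[0,0,0],[0,0,0]]' --hand '[0,0,0,0,0]'

```text
time_s: 14.55
ee_pos: [575.4, 136.2, 175.9]
ee_rot: [180.0, -0.1, 92.3]
force: [0.7, 1.0, -3.7]
gripper_width: 17.2
gripper_force: 40.0
```

Call:
apply_moves --delta_pos '[[-0.093,0.01,0],[-0.184,0.034,0],[-0.273,0.061,0],[-0.273,0.061,0]]' --rot '[[0,0,-0.05],[0,0,-0.1],[0,0,-0.15],[0,0,-0.15]]' --hand '[0,0,0,0]'

```text
time_s: 14.88
ee_pos: [541.3, 142.7, 176.2]
ee_rot: [-180.0, -0.0, 79.3]
force: [1.7, 0.4, -2.8]
gripper_width: 17.2
gripper_force: 40.0
```

Call:
apply_moves --delta_pos '[[-0.088,0.034,0],[-0.173,0.075,0],[-0.253,0.121,0],[-0.253,0.121,0],[-0.253,0.121,0],[-0.253,0.121,0]]' --rot '[[0,0,-0.05],[0,0,-0.1],[0,0,-0.15],[0,0,-0.15],[0,0,-0.15],[0,0,-0.15]]' --hand '[0,0,0,0,0,0]'

```text
time_s: 15.38
ee_pos: [513.0, 155.9, 176.0]
ee_rot: [180.0, 0.0, 66.6]
force: [-0.3, -2.1, -3.7]
gripper_width: 17.3
gripper_force: 40.0
```

```bash
python3 - <<'E'
from fit import *
np.set_printoptions(precision=1,suppress=True)
S=viewer.grab_frame("scene");s=env.state();print(s["time_s"],s["ee_pos"],s["ee_rot"],s["force"],s["torque"],s["gripper_width"])
im=cv2.resize(S["pixels"][120:265,200:430,::-1],None,fx=3.4,fy=3.4,interpolation=cv2.INTER_CUBIC)
H=np.array([592,285]);
for th,col in((0,(255,0,0)),(.44,(0,0,255))):
    a=np.radians(2.4)-th;e=H+228.5*np.array([np.sin(a),-np.cos(a)])
    q=((np.array([proj(S,(*e,12)),proj(S,(*e,144)),proj(S,(*H,144)),proj(S,(*H,12))])+.5-[200,120])*3.4).astype(np.int32);cv2.polylines(im,[q],True,col,1)
cv2.imwrite("pics/g.png",im)
E
```

```text
15.4333 [513.  156.  175.9] [180.    0.   66.5] [-0.6 -2.5 -2.2] [-0.4 -0.2  0.2] 17.09263156445212
```

View pics/g.png

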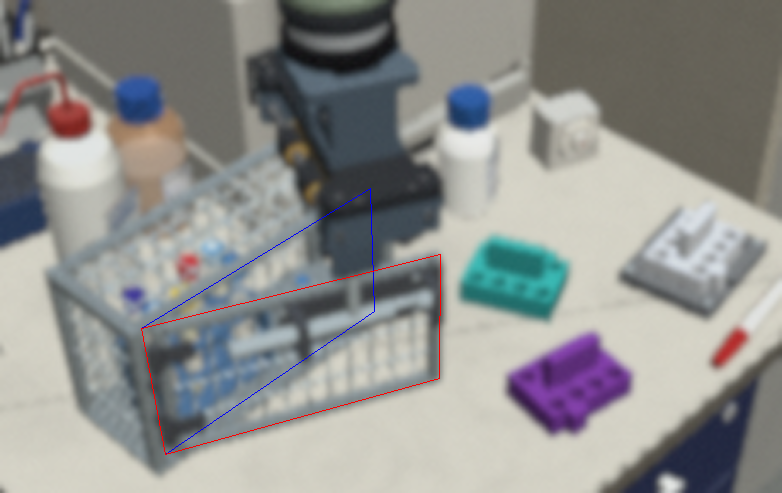

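The gate lies on the red outline, which is 0.44 rad with the free edge at crop (440,255-378). The knob is still gripped, the block is seated at (690,250), and the bystanders are untouched. Handing in.

```bash
python3 -c "
from workcell import env
print(env.job_done())"
```

```text
the job is handed in; nothing more can be done
None
```

The job is handed in, with no verdict returned: the block sits flat in the nest with its tongue in the notch, the bolt is drawn clear, and the arm is holding the gate about 10 cm open by the knob.

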